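Clip the battery tray to the remote caddy's snap hook

ROBOT

A 6-joint arm with a two-finger parallel gripper is mounted at the origin on the work surface. World frame = base frame: x ahead of the robot, y to its left, z up, the work surface at z = 0. Lengths are in m, angles in degrees, forces in N, time in s.
With the tool pointing down it reaches from about 0.3 to 0.75 m from the base axis. Payload 8.5 kg.
Tool frame: the origin (TCP) lies midway between the tips of the shut fingers; the grasp point (between the pads) lies 19 mm behind it; z points along the fingers, y is the direction in which the jaws open and shut (so a half turn about z gives the same grasp; the last joint's range is limited). The gripper opens to 85 mm and grips with 20 to 120 N. Pads are 22 mm wide; open, the fingers measure 114 mm over their backs; the gripper's body (76 mm by 85 mm) begins 54 mm behind the grasp point. The pads swing forward as they close: fully open they stand 13 mm farther back than shut.
Start: joints at [64.441, 21.807, 74.336, -0, 83.858, -12.336], TCP at [0.126, 0.535, 0.231] pointing down, gripper open.
Joint ranges: [-178.18, 178.18], [-50.72, 133.34], [12.68, 142.11], [-81.47, 261.47], [9.98, 163.14], [-165.26, 165.26]. Speed limits (degrees/s): [136.94, 136.94, 180, 180, 180, 180].

INTERFACE

Orientations are given as a 3x3 rotation matrix whose columns are the frame's x, y, z axes.
In Python, from station import * gives the robot as it stands.
- The arm moves only by the shell command python3 -m inch 'ROWS' [FORCE]. ROWS is JSON, a list of rows, each an object with "fingers": the opening, from -1 (shut) to 1 (fully open), so that 0 is half open; "offset": the shift along the tool's x, y, z in m, a list of three; "rotation": the turn, a rotation vector about the tool's x, y, z in degrees, a list of three. A call has 1 to 5 rows; each row is the pose to reach, as a shift and turn from the pose commanded when the call began, along the tool's axes at that moment; what a row does not reach only later rows make up. A row lasts 1/10 s, in which the tool goes at most 50 mm and 8.59 degrees, less where a joint would pass 70% of its speed; a pose out of reach is approached as far as the arm can. A call with a gripper value outside its range is refused whole. The fingers move at their own pace and stop on an object; FORCE is the grip in N (left out, the last holds). Time passes only in rows, so rows that repeat a pose let the fingers close. It gives the time, the measured TCP pose, the force and the opening at its end, in the units of the state.
- get_state(): the state, without advancing time (a new reading comes with each control period).
- get_image(name): name is "scene" or "side" or "wrist"; returns the picture (384x512x3 uint8, red, green, blue); there is no depth.
- camera_info(name): a dict with "fx", "fy", "cx", "cy" (pixels), "extrinsics" (4x4, takes a point from camera to world coordinates). Camera axes: x right, y up, looking along -z (the intrinsics and any distortion apply to the point x, -y, -z); pixel columns grow to the right and rows downward; lengths in m; the calibration is good to about 2 mm. A picture is of the moment at which its call begins: read the wrist's pose just before it. camera_info takes no time and is no camera call; for the wrist camera it gives the pose at the moment of the call.
- hand_in(): hands the job in, once; it reports no verdict.
Trained networks look in the newest picture that a camera, given by its name, has taken for a name from the list of things; names that differ only in an ending like _2 or _b are one class to them, and where a whole thing is asked for, a point or a joint stands for the part that bears it (a point fixed in the world has none). Each returns a list of dicts, best first, with "score" (0 to 1); they miss things now and then, are a little off and sometimes report something else, mostly with a low value. They report only what shows in the picture. A call takes as long as a camera call. They do not tell look-alikes from the thing itself.
- look_for(camera, query): "xyz" ([x, y, z] in m, in world coordinates, good to about 4 mm: the middle of the surface that is visible of it).
The state is a dict: "clock": time; "joint_positions": joint angles; "qvel": joint speeds; "joint_efforts": joint torques, N m; "tcp_pos": TCP position; "ee_rot": TCP orientation; "wrist_force": force on the tool from outside, world axes, zero at the start; "ft_torque": the same for the moment, N m; "width": finger opening in m.
Only numpy, scipy, OpenCV 4.12 (cv2) and the standard library are available. Lean on these libraries where they do the work, as an engineer would, in place of code of your own. Each camera call takes 0.05 s, during which the arm holds its last target.

TASK

Slide the blue battery tray over to the aluminium caddy and push its upright steel eye gently through the sprung orange gate of the caddy's snap hook until the gate snaps shut behind it. Then pull the tray gently back until the eye bears against the closed gate, to feel that it holds, and let go, leaving the tray clipped and flat on the cabinet top. Do not force the hook (stay under about 15 N), keep both batteries in the tray and leave the other things alone.

Things in the scene. Friction and masses are not known exactly. Their poses are not given: they have to be found in the camera images.
- tray: Blue hard silicone tray, 130 x 110 mm (its x, y), walls 22 mm high, floor 5 mm, 0.36 to 0.56 kg, loose on the cabinet top, sliding friction 1.5 to 5 N. Origin: centre of its underside; z up; +x points to the end with the steel eye. A post for gripping stands in its middle; at the +x end an upright bracket, 24 mm wide, 61 mm high, front face at x = 77 mm, carries the eye.
- tray_grip (a point): On the axis of the tray's grip post, 65 mm above the cabinet top, straight above the tray's origin. The post is straight sided, 30 mm along the tray's x by 20 mm along its y, top at 82 mm; it may be gripped either way.
- eye_bar (a point): Middle of the upright bar of the tray's eye, 125 mm along +x from the tray's origin and 34 mm above its underside. Round steel 8 mm thick; two level rods of the same steel, 16 and 52 mm above the underside, join it to the bracket. Inside the eye: 28 mm high, 44 mm long. This bar must pass the gate.
- caddy: Fixed aluminium cylinder, 84 mm wide, 170 mm high, on a 100 mm wide screw-top base, a white and a black remote standing in it (to 240 mm). Origin: centre of its underside; z up. The snap hook lies level on its -x side with its mouth facing the caddy's -x: the eye is pushed in along the caddy's +x.
- hook_mouth (a point): Nominal mouth of the steel snap hook, 125 mm from the caddy's centre along its -x, 34 mm up; axes as the caddy's, +x into the hook. The real hook is clamped anywhere within 5.5 mm of this along x: not measured, to be felt or seen. From the real mouth, the throat lies between a prong (inner face y = -15 mm) and a shank (y = +14.5 mm), both 12 mm high, tips at x = -8 mm.
- hook_gate (a joint): Angle of the orange sprung gate: 0 shut, grows inwards to 1.5 rad. A round bar 7 mm thick across the real mouth (x = 0), hinged at y = +13 mm, free end at y = -12.5 mm. Opening it takes up to about 7 N. On the line y = -7 mm it snaps shut once the bar's centre is some 22 mm in, 4 mm before the seat. Pulled back, the bar stops on the shut gate with its centre 7.5 mm in.
- battery_a: Loose AA battery, 14.5 mm thick, 48 mm long, lying in the tray beside the post on its +y side; can roll. Origin on its underside at mid length.
- battery_b: The same on the -y side of the post.
- mug: White mug, 80 mm wide, 90 mm high; origin under its centre. Leave it.
- vase: Blue ceramic vase, 84 mm wide, 130 mm high; origin under its centre. Leave it.
- candle_jar: Amber candle jar, 70 mm wide, 80 mm high; origin under its centre. Leave it.
- paperback: Green book, 180 x 115 x 22 mm, lying; origin under its centre. Leave it.
- glasses_case: Brown glasses case, 60 x 160 x 40 mm; origin under its centre. Leave it.
- bowl: Terracotta bowl, 130 mm wide, 45 mm high; origin under its centre. Leave it.
- hook_seat (a point): Nominal place of the bar's centre when pushed fully home: 26 mm in from hook_mouth and at y = -7 mm, the line along which to push the bar (y from -10 to -3 mm works; nearer the shank it cannot pass the gate's free end). It shares the hook's unmeasured offset of up to 5.5 mm along x. The throat's bottom is rigid: pushing on there builds force at once.
There are look-alikes about, which are no part of the job. What is shaped like the battery_b but pink, purple or red is not meant.

How it is judged:
By the outcome, as a careful person would: the job done as asked, in the order asked, and still so for the second after the job is handed in, with the robot touching nothing.
It also fails if it takes over 61 s, if anything falls off the work surface, if the arm or the gripper's body presses on something with over 40 N, if the wrist force passes 120 N, or if a joint passes its speed limit or range.

## Working session

There is one attempt and no reset: what is moved stays moved. The work goes in short steps, Python scripts to look and compute and a shell command to move; the robot and the scene stay as the last step left them, time stands still between calls to the robot, and variables do not carry over. Pictures are saved under pics/ and viewed, and the job is handed in when it is done.

```bash
mkdir -p pics; ls
python3 - <<'E'
from station import *
import cv2,numpy as np
s=get_state();print(s)
for n in("scene","side","wrist"):
    im=get_image(n);cv2.imwrite(f"pics/{n}0.png",im[:,:,::-1]);c=camera_info(n);print(n,{k:(np.round(v,3).tolist()) for k,v in c.items()})
    for q in("tray","tray_grip","eye_bar","caddy","hook_gate","battery_a"):
        print(q,[(np.round(r["xyz"],3).tolist(),round(r["score"],2)) for r in look_for(n,q)[:4]])
print(get_state()["clock"])
E
```

```text
pics
{'clock': 0.0, 'joint_positions': array([ 6.44398126e+01,  2.18414520e+01,  7.43857704e+01,  5.20285590e-05,
        8.38582723e+01, -1.23341189e+01]), 'qvel': array([-0.06032358, -0.03592295, -0.03224604, -0.07869012,  0.05422376,
       -0.00834951]), 'joint_efforts': array([-2.66584275e-04, -4.48472965e+01, -2.31276047e+01, -2.48715760e-04,
        4.86386954e-03, -8.28858390e-06]), 'tcp_pos': array([0.12569084, 0.53513784, 0.23070147]), 'ee_rot': array([[-9.73474781e-01,  2.28793432e-01, -6.44621496e-04],
       [ 2.28794117e-01,  9.73473904e-01, -1.34573895e-03],
       [ 3.19625973e-04, -1.45752853e-03, -9.99998887e-01]]), 'wrist_force': array([-0.69713839, -0.61470743, -1.01665288]), 'ft_torque': array([-0.00969498, -0.00074258, -0.0315051 ]), 'width': 0.08555990098942991}
scene {'fx': 499.818, 'fy': 499.818, 'cx': 249.637, 'cy': 198.157, 'extrinsics': [[-0.104, -0.79, 0.604, 1.558], [0.995, -0.089, 0.054, 0.136], [0.011, 0.606, 0.795, 1.33], [0.0, 0.0, 0.0, 1.0]]}
tray [([0.548, -0.205, 0.011], 0.58)]
tray_grip [([0.547, -0.205, 0.014], 0.76)]
eye_bar [([0.547, -0.204, 0
[... 401 characters left out ...]
0.704], [0.0, 0.0, 0.0, 1.0]]}
tray [([0.534, -0.23, 0.012], 0.88)]
tray_grip [([0.538, -0.222, 0.006], 0.56), ([0.57, 0.223, 0.124], 0.28)]
eye_bar [([0.535, -0.227, 0.008], 0.89), ([0.566, 0.496, 0.037], 0.16)]
caddy [([0.757, -0.114, 0.076], 0.64), ([0.569, 0.223, 0.123], 0.62)]
hook_gate []
battery_a [([0.505, -0.207, 0.019], 0.67), ([0.662, -0.24, 0.012], 0.61), ([0.35, -0.127, 0.016], 0.56), ([0.664, -0.151, 0.015], 0.54)]
wrist {'fx': 343.679, 'fy': 343.679, 'cx': 252.217, 'cy': 195.383, 'extrinsics': [[0.23, -0.927, -0.295, 0.05], [0.973, 0.219, 0.068, 0.553], [0.001, -0.303, 0.953, 0.376], [0.0, 0.0, 0.0, 1.0]]}
tray []
tray_grip []
eye_bar []
caddy []
hook_gate []
battery_a []
1.05
```

View pics/scene0.png

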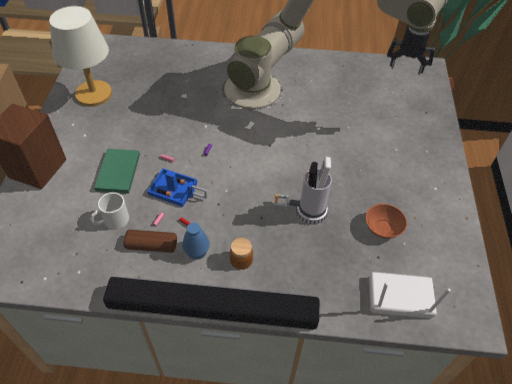

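View pics/side0.png

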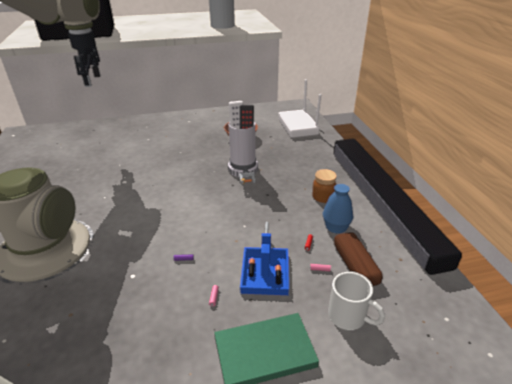

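The scene view has the tray at about (172,187) with its eye pointing right (+y). The caddy is at (315,200), with its hook at about (280,198) facing the tray. I'll enlarge both areas.

Run:
```python
import cv2,numpy as np
a=cv2.imread("pics/scene0.png")
c1=cv2.resize(a[160:215,140:220],None,fx=9,fy=9,interpolation=cv2.INTER_CUBIC)
c2=cv2.resize(a[150:230,260:340],None,fx=7,fy=7,interpolation=cv2.INTER_CUBIC)
cv2.imwrite("pics/c1.png",c1);cv2.imwrite("pics/c2.png",c2)
b=cv2.imread("pics/side0.png")
cv2.imwrite("pics/c3.png",cv2.resize(b[215:305,230:310],None,fx=6,fy=6,interpolation=cv2.INTER_CUBIC))
```

```text
(no output)
```

View pics/c1.png

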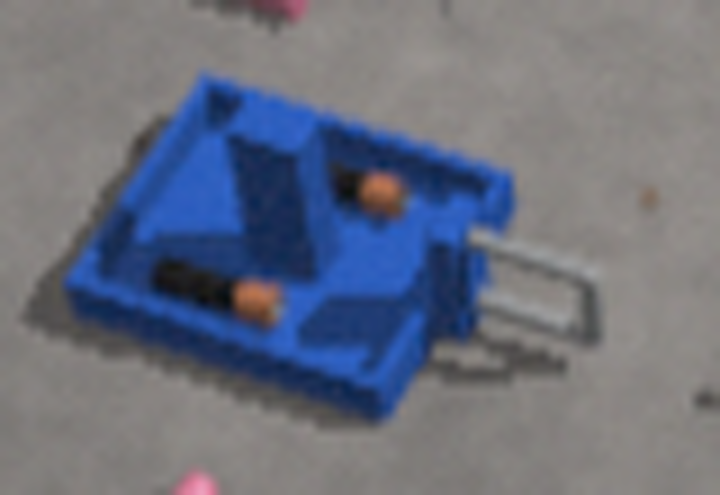

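View pics/c2.png

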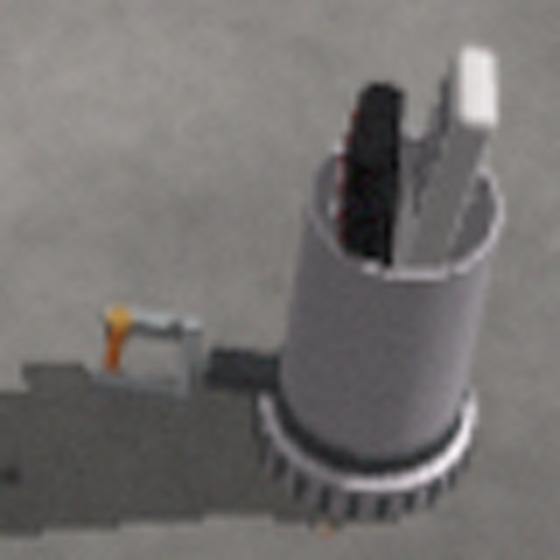

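View pics/c3.png

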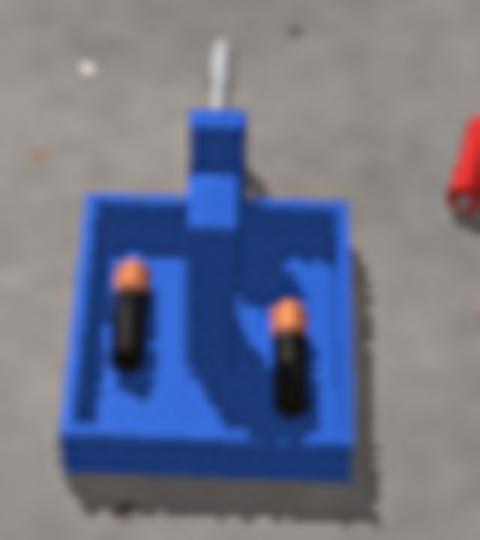

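```bash
cat > h.py <<'E'
from station import *
import cv2,numpy as np
from scipy.optimize import least_squares
def proj(c,P):
    P=np.atleast_2d(P);T=np.linalg.inv(np.array(c["extrinsics"]));q=P@T[:3,:3].T+T[:3,3]
    return np.c_[c["cx"]+c["fx"]*q[:,0]/-q[:,2],c["cy"]+c["fy"]*(-q[:,1])/-q[:,2]]
def atz(c,uv,z):
    E=np.array(c["extrinsics"]);d=np.array([(uv[0]-c["cx"])/c["fx"],-(uv[1]-c["cy"])/c["fy"],-1]);d=E[:3,:3]@d
    return E[:3,3]+d*(z-E[2,3])/d[2]
def place(p,L):
    x,y,a=p;c,s=np.cos(a),np.sin(a);L=np.atleast_2d(L)
    return np.c_[x+c*L[:,0]-s*L[:,1],y+s*L[:,0]+c*L[:,1],L[:,2]]
def fit(obs,p0): # obs: list of (cam,local Nx3,px Nx2)
    f=lambda p:np.concatenate([(proj(c,place(p,L))-U).ravel() for c,L,U in obs])
    r=least_squares(f,p0);return r.x,r.fun.reshape(-1,2)
E
python3 - <<'E'
from h import *
S=camera_info("scene");D=camera_info("side")
L=np.array([[-65,55,22],[65,55,22],[65,-55,22],[-65,-55,22]])/1e3
U=np.array([[205,75],[512,178],[385,392],[70,285]])/9+[140,160]-.5
V=np.array([[65,432],[88,198],[348,205],[352,440]])/6+[230,215]-.5
p,r=fit([(S,L,U),(D,L,V)],[.54,-.22,1.5]);print(p,np.degrees(p[2]),r.round(1).tolist())
for c,n in((S,"s"),(D,"d")):print(n,proj(c,place(p,[[.125,0,.034],[0,0,.082],[.065,.0,.061]])).round(1))
# hook
for u in [(118,315),(110,375),(195,325),(190,388),(245,368)]:
    print(u,atz(S,(u[0]/7+260-.5,u[1]/7+150-.5),.037).round(4))
print("rim",atz(S,(409/7+260-.5,212/7+150-.5),.17),"base",atz(S,(368/7+260-.5,410/7+150-.5),.01))
E
```

```text
[ 0.53855512 -0.21672477  1.29394018] 74.13731117315443 [[0.5, -0.1], [0.6, -0.4], [0.1, -0.1], [-0.1, -0.1], [-0.4, 0.6], [-0.1, -0.6], [0.3, -0.5], [0.8, 0.8]]
s [[206.  193.8]
 [170.2 173.3]
 [188.8 183.3]]
d [[266.5 228.2]
 [265.4 248.1]
 [266.  235.9]]
(118, 315) [0.552  0.1329 0.037 ]
(110, 375) [0.5873 0.1318 0.037 ]
(195, 325) [0.5538 0.1691 0.037 ]
(190, 388) [0.5907 0.1689 0.037 ]
(245, 368) [0.5763 0.1935 0.037 ]
rim [0.58565487 0.25357443 0.17      ] base [0.57397394 0.25324171 0.01      ]
```

```bash
R='{"fingers":0.5,"offset":[-0.295,-0.275,-0.02],"rotation":[0,0,0]}'; python3 -m inch '[{"fingers":1,"offset":[-0.295,-0.275,-0.02],"rotation":[0,0,0]},{"fingers":1,"offset":[-0.295,-0.275,-0.02],"rotation":[0,0,0]},{"fingers":1,"offset":[-0.295,-0.275,-0.02],"rotation":[0,0,0]},{"fingers":1,"offset":[-0.295,-0.275,-0.02],"rotation":[0,0,0]},{"fingers":1,"offset":[-0.295,-0.275,-0.02],"rotation":[0,0,0]}]'
```

```text
clock: 1.55
tcp_pos: [0.2653, 0.3262, 0.244]
ee_rot: [[-0.974, 0.228, 0.001], [0.228, 0.974, 0.0], [-0.001, 0.0, -1.0]]
wrist_force: [1.4, 0.0, 0.1]
width: 0.0851
```

```bash
python3 -m inch '[{"fingers":1,"offset":[-0.345,-0.224,0.04],"rotation":[0,0,0]},{"fingers":1,"offset":[-0.345,-0.224,0.04],"rotation":[0,0,0]},{"fingers":1,"offset":[-0.345,-0.224,0.04],"rotation":[0,0,0]},{"fingers":1,"offset":[-0.345,-0.224,0.04],"rotation":[0,0,0]},{"fingers":1,"offset":[-0.345,-0.224,0.04],"rotation":[0,0,0]}]'
python3 -m inch '[{"fingers":1,"offset":[-0.135,-0.088,0.016],"rotation":[0,0,0]},{"fingers":1,"offset":[-0.135,-0.088,0.016],"rotation":[0,0,0]},{"fingers":1,"offset":[-0.135,-0.088,0.016],"rotation":[0,0,0]},{"fingers":1,"offset":[-0.135,-0.088,0.016],"rotation":[0,0,0]},{"fingers":1,"offset":[-0.135,-0.088,0.016],"rotation":[0,0,0]}]'
python3 - <<'E'
from h import *
c=camera_info("wrist");im=get_image("wrist");cv2.imwrite("pics/w1.png",im[:,:,::-1]);
import json;json.dump({k:np.array(v).tolist() for k,v in c.items()},open("w1.json","w"))
for q in("caddy","hook_gate"):print(q,[(np.round(r["xyz"],3).tolist(),round(r["score"],2)) for r in look_for("wrist",q)[:4]])
E
```

```text
clock: 2.05
tcp_pos: [0.438, 0.1464, 0.2196]
ee_rot: [[-0.973, 0.229, 0.001], [0.229, 0.973, 0.0], [-0.001, 0.0, -1.0]]
wrist_force: [0.8, 1.3, 1.2]
width: 0.0856
clock: 2.55
tcp_pos: [0.5487, 0.0305, 0.2028]
ee_rot: [[-0.973, 0.231, -0.001], [0.231, 0.973, 0.0], [0.001, -0.0, -1.0]]
wrist_force: [0.7, 1.0, 0.6]
width: 0.085
caddy [([0.508, -0.196, 0.017], 0.7), ([0.567, 0.211, 0.04], 0.58)]
hook_gate [([0.574, 0.137, 0.042], 0.47)]
```

View pics/w1.png

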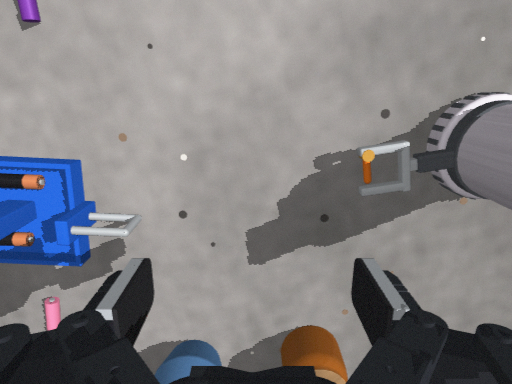

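The wrist view shows the hook at about (365–410, 145–192), with the orange gate hinge at (368,157) and its free end at (367,183). The eye is at about (130,225).

Run:
```python
import cv2
a=cv2.imread("pics/w1.png")
cv2.imwrite("pics/w1h.png",cv2.resize(a[80:220,340:512],None,fx=4.5,fy=4,interpolation=cv2.INTER_CUBIC)[:,:774])
cv2.imwrite("pics/w1h2.png",cv2.resize(a[135:205,350:430],None,fx=8,fy=8,interpolation=cv2.INTER_CUBIC))
cv2.imwrite("pics/w1e.png",cv2.resize(a[150:275,0:155],None,fx=4.5,fy=4.5,interpolation=cv2.INTER_CUBIC))
```

```text
(no output)
```

View pics/w1h2.png

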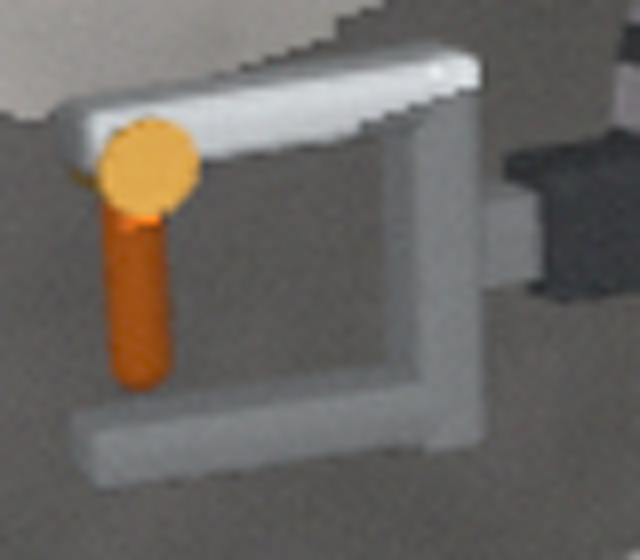

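View pics/w1e.png

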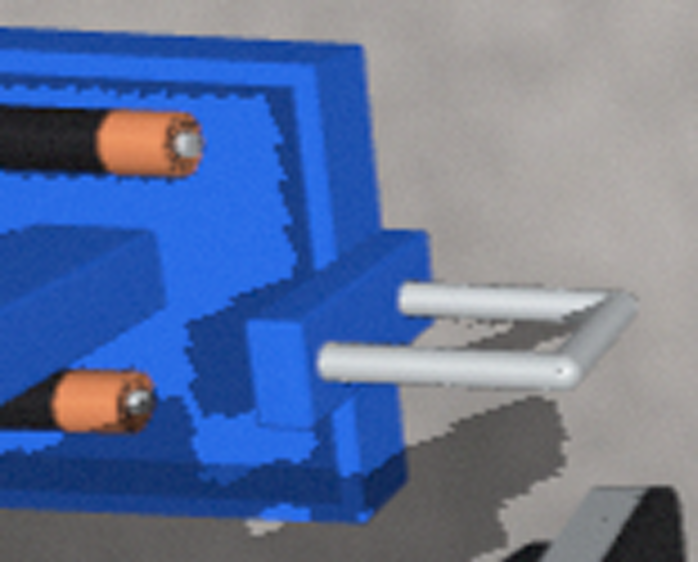

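View pics/w1h.png

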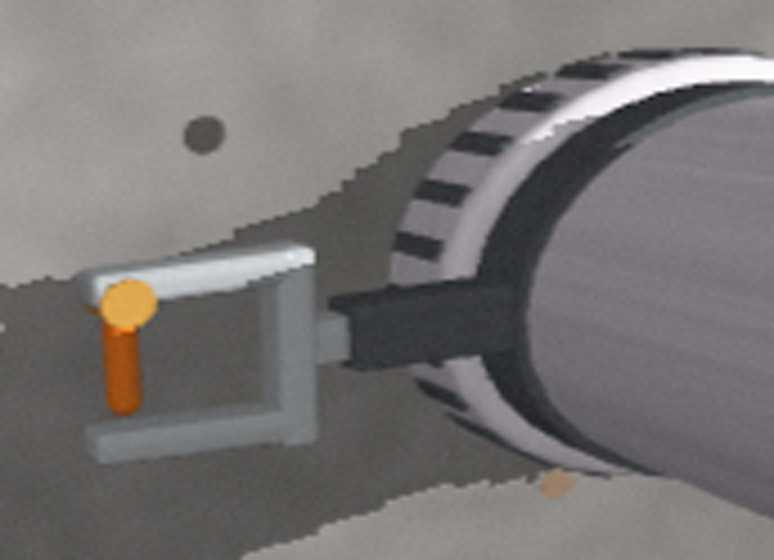

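```bash
cat > f1.py <<'E'
from h import *
import json
W=json.load(open("w1.json"));print(np.round(W["extrinsics"],3).tolist())
L=np.array([[65,55,0],[65,55,22],[65,-55,22],[65,-55,0],[77,12,61],[77,-12,61],[125,0,52],[125,0,16]])/1e3
U=np.array([[362,45],[318,65],[363,520],[408,480],[302,322],[316,427],[566,371],[620,304]])/4.5+[0,150]-.4
p,r=fit([(W,L,U)],[.5386,-.2167,1.294]);print("tray",p.round(4),np.degrees(p[2]),r.round(1).tolist())
L=np.array([[-8,-15,40],[30,-15,40],[30,14.5,40],[0,-12.5,34],[0,0,34]])/1e3
V=np.array([[97,430],[415,386],[415,126],[140,388],[137,280]])/8+[350,135]-.4
q,r=fit([(W,L,V)],[.57,.13,1.5]);print("hook",q.round(4),np.degrees(q[2]),r.round(1).tolist())
E
python3 f1.py
```

```text
[[0.232, -0.927, -0.294, 0.473], [0.973, 0.221, 0.069, 0.048], [0.001, -0.302, 0.953, 0.347], [0.0, 0.0, 0.0, 1.0]]
tray [ 0.5358 -0.2165  1.284 ] 73.56849301333385 [[0.7, -0.4], [-0.3, -0.3], [0.8, 0.3], [0.1, -0.6], [-0.1, -0.2], [-0.3, 0.8], [-0.5, -0.2], [-0.2, 0.6]]
hook [0.5702 0.1355 1.4886] 85.2923950320552 [[-0.8, -0.1], [0.6, -0.6], [-0.1, 0.7], [0.3, -0.4], [-0.0, 0.4]]
```

```bash
python3 -m inch '[{"fingers":1,"offset":[-0.0444,-0.2433,0.03],"rotation":[0,0,3.1]},{"fingers":1,"offset":[-0.0444,-0.2433,0.03],"rotation":[0,0,3.1]},{"fingers":1,"offset":[-0.0444,-0.2433,0.03],"rotation":[0,0,3.1]},{"fingers":1,"offset":[-0.0444,-0.2433,0.03],"rotation":[0,0,3.1]},{"fingers":1,"offset":[-0.0444,-0.2433,0.03],"rotation":[0,0,3.1]}]'
python3 -m inch '[{"fingers":1,"offset":[0,0,0],"rotation":[0,0,0]}]'
python3 - <<'E'
from h import *
import json
s=get_state();c=camera_info("wrist");im=get_image("wrist")[:,:,::-1]
json.dump({k:np.array(v).tolist() for k,v in c.items()},open("w2.json","w"))
cv2.imwrite("pics/w2.png",im)
p=[.5358,-.2165,1.284]
print(s["tcp_pos"],np.degrees(np.arctan2(s["ee_rot"][1,1],s["ee_rot"][0,1])))
u=proj(c,place(p,np.array([[15,10,82],[15,-10,82],[-15,-10,82],[-15,10,82],[125,0,52],[65,55,22],[65,-55,22]])/1e3));print(u.round(1))
im=cv2.resize(im,None,fx=1.5,fy=1.5)
for a in u: cv2.circle(im,tuple(int(t*1.5) for t in a),3,(0,0,255),1)
cv2.imwrite("pics/w2o.png",im)
E
```

```text
clock: 3.2
tcp_pos: [0.5352, -0.2155, 0.1741]
ee_rot: [[-0.96, 0.279, 0.001], [0.279, 0.96, -0.0], [-0.001, -0.0, -1.0]]
wrist_force: [0.4, -0.1, -0.1]
width: 0.0852
clock: 3.3
tcp_pos: [0.5348, -0.2188, 0.1731]
ee_rot: [[-0.959, 0.285, -0.0], [0.285, 0.959, -0.001], [0.0, -0.001, -1.0]]
wrist_force: [-0.5, 1.0, 0.9]
width: 0.0856
[ 0.53478881 -0.21882247  0.17307624] 73.46015208622958
[[276.8 186.5]
 [276.3 212.8]
 [235.2 212.9]
 [234.7 186.6]
 [410.7 187.7]
 [332.5 115. ]
 [324.5 235.2]]
```

View pics/w2o.png

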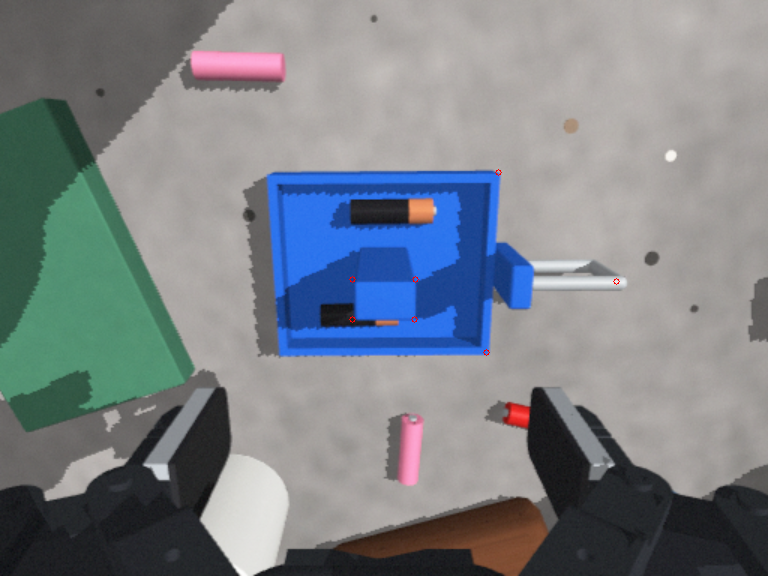

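```bash
python3 -m inch '[{"fingers":1,"offset":[0,0.003,0.05],"rotation":[0,0,0]},{"fingers":1,"offset":[0,0.003,0.1],"rotation":[0,0,0]},{"fingers":1,"offset":[0,0.003,0.127],"rotation":[0,0,0]},{"fingers":1,"offset":[0,0.003,0.127],"rotation":[0,0,0]},{"fingers":1,"offset":[0,0.003,0.127],"rotation":[0,0,0]}]' 40
python3 - <<'E'
from h import *
im=get_image("wrist")[:,:,::-1]
cv2.imwrite("pics/w3.png",im)
E
```

```text
clock: 3.85
tcp_pos: [0.5372, -0.2113, 0.048]
ee_rot: [[-0.96, 0.279, 0.001], [0.279, 0.96, -0.001], [-0.001, -0.0, -1.0]]
wrist_force: [-0.4, 1.0, 1.3]
width: 0.0859
```

View pics/w3.png

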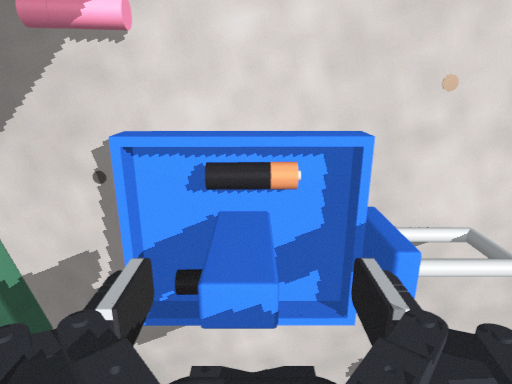

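```bash
python3 -m inch '[{"fingers":1,"offset":[0,-0.0045,0],"rotation":[0,0,0]},{"fingers":0,"offset":[0,-0.0045,0],"rotation":[0,0,0]},{"fingers":-0.3,"offset":[0,-0.0045,0],"rotation":[0,0,0]},{"fingers":-0.5,"offset":[0,-0.0045,0],"rotation":[0,0,0]},{"fingers":-0.5,"offset":[0,-0.0045,0],"rotation":[0,0,0]}]' 40
python3 -m inch '[{"fingers":-1,"offset":[0,0,0],"rotation":[0,0,0]},{"fingers":-1,"offset":[0,0,0],"rotation":[0,0,0]},{"fingers":-1,"offset":[0,0,0],"rotation":[0,0,0]}]' 40
python3 - <<'E'
from h import *
print(get_state()["tcp_pos"],get_state()["wrist_force"],get_state()["width"])
im=get_image("wrist")[:,:,::-1]
print([get_state()["tcp_pos"].round(4).tolist() for i in range(3)])
cv2.imwrite("pics/w4.png",im)
E
```

```text
clock: 4.4
tcp_pos: [0.5354, -0.2168, 0.0468]
ee_rot: [[-0.96, 0.281, 0.001], [0.281, 0.96, -0.0], [-0.001, 0.0, -1.0]]
wrist_force: [-0.7, 0.6, -0.9]
width: 0.0295
clock: 4.7
tcp_pos: [0.5354, -0.2168, 0.0468]
ee_rot: [[-0.96, 0.281, 0.0], [0.281, 0.96, -0.0], [-0.0, -0.0, -1.0]]
wrist_force: [-0.9, 0.3, 5.2]
width: 0.0296
[ 0.53537657 -0.21679545  0.04678457] [-0.92465485  0.32762012  5.23871595] 0.029595804280093813
[[0.5354, -0.2168, 0.0468], [0.5354, -0.2168, 0.0468], [0.5354, -0.2168, 0.0468]]
```

View pics/w4.png

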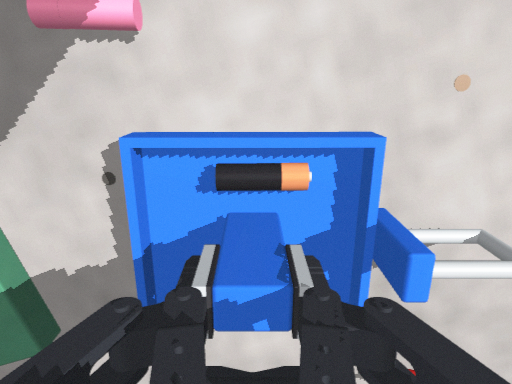

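```bash
python3 -m inch '[{"fingers":-1,"offset":[0,0,-0.0005],"rotation":[0,0,0]},{"fingers":-1,"offset":[0,0,-0.0005],"rotation":[0,0,0]}]' 60
python3 -m inch '[{"fingers":-1,"offset":[0.0005,0.004,0],"rotation":[0,0,-0.5]},{"fingers":-1,"offset":[0.002,0.014,0],"rotation":[0,0,-1]},{"fingers":-1,"offset":[0.004,0.03,0],"rotation":[0,0,-2]},{"fingers":-1,"offset":[0.007,0.05,0],"rotation":[0,0,-3.5]},{"fingers":-1,"offset":[0.01,0.07,0],"rotation":[0,0,-5]}]' 60
```

```text
clock: 4.95
tcp_pos: [0.5354, -0.2168, 0.0469]
ee_rot: [[-0.96, 0.281, 0.0], [0.281, 0.96, 0.0], [-0.0, 0.0, -1.0]]
wrist_force: [0.9, -0.0, 0.5]
width: 0.0294
clock: 5.45
tcp_pos: [0.5452, -0.1452, 0.0469]
ee_rot: [[-0.981, 0.194, -0.001], [0.194, 0.981, 0.0], [0.001, -0.0, -1.0]]
wrist_force: [-0.1, -2.7, -0.4]
width: 0.029
```

```bash
python3 -m inch '[{"fingers":-1,"offset":[0.001,0.022,0],"rotation":[0,0,-1.3]},{"fingers":-1,"offset":[0.002,0.044,0],"rotation":[0,0,-2.6]},{"fingers":-1,"offset":[0.003,0.066,0],"rotation":[0,0,-3.9]},{"fingers":-1,"offset":[0.004,0.085,0],"rotation":[0,0,-5.2]},{"fingers":-1,"offset":[0.005,0.1,0],"rotation":[0,0,-6.6]}]' 60
python3 -m inch '[{"fingers":-1,"offset":[0,0.01,0],"rotation":[0,0,0]},{"fingers":-1,"offset":[0,0.013,0],"rotation":[0,0,0]},{"fingers":-1,"offset":[0,0.013,0],"rotation":[0,0,0]}]' 60
python3 - <<'E'
from h import *
import json
for n in("wrist","scene"):
    s=get_state();c=camera_info(n);im=get_image(n)[:,:,::-1];cv2.imwrite(f"pics/{n}5.png",im)
    json.dump({k:np.array(v).tolist() for k,v in c.items()},open(n+"5.json","w"))
print(s["tcp_pos"],s["ee_rot"][:,1],s["wrist_force"])
E
```

```text
clock: 5.95
tcp_pos: [0.5598, -0.0457, 0.0469]
ee_rot: [[-0.997, 0.079, -0.001], [0.079, 0.997, 0.0], [0.001, 0.0, -1.0]]
wrist_force: [-1.1, -2.6, -1.5]
width: 0.0293
clock: 6.25
tcp_pos: [0.5609, -0.0341, 0.0469]
ee_rot: [[-0.997, 0.082, -0.001], [0.082, 0.997, 0.001], [0.001, 0.001, -1.0]]
wrist_force: [-1.0, 2.6, 0.1]
width: 0.0294
[ 0.56092577 -0.0344974   0.04687521] [8.26130076e-02 9.96581392e-01 7.87043227e-04] [-0.42077648  2.04590703 -2.10150704]
```

View pics/wrist5.png

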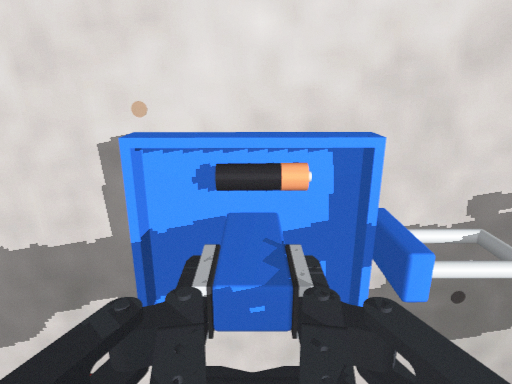

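View pics/scene5.png

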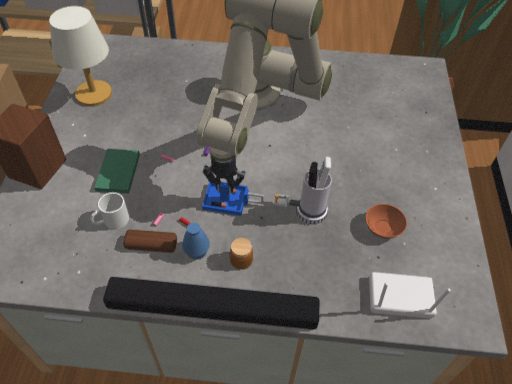

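Run:
```python
from h import *
import json
W=json.load(open("wrist5.json"))
L=np.array([[65,55,22],[-65,55,22],[77,12,61],[77,-12,61],[15,-10,82],[-15,-10,82]])/1e3
U=np.array([[383,134],[122,134],[433,250],[428,299],[292,329],[213,329]])
p,r=fit([(W,L,U)],[.561,-.034,1.49]);print("tray",p.round(4),np.degrees(p[2]),r.round(1).tolist())
h=[.5702,.1355,1.4886]
bar=place(p,[[.125,0,0]])[0];e=bar[:2]-h[:2];c,s=np.cos(h[2]),np.sin(h[2]);print("bar in hook",c*e[0]+s*e[1],-s*e[0]+c*e[1])
pt=[.5609,-.0345,np.arctan2(.99658,.0826)]
bar=place(pt,[[.125,0,0]])[0];e=bar[:2]-h[:2];print("by tcp",c*e[0]+s*e[1],-s*e[0]+c*e[1])
a=cv2.imread("pics/scene5.png");S=json.load(open("scene5.json"))
b=cv2.resize(a[180:220,230:305],None,fx=10,fy=10,interpolation=cv2.INTER_CUBIC)
for P,col in((place(pt,np.array([[125,0,56],[125,0,34],[125,0,16],[77,0,52]])/1e3),(0,0,255)),(place(h,np.array([[-8,-15,40],[30,-15,40],[30,14.5,40],[-8,14.5,40],[0,13,40],[0,-12.5,34]])/1e3),(0,255,0))):
    for u in proj(S,P): cv2.circle(b,tuple(int(t) for t in (u-[229.5,179.5])*10),4,col,1)
cv2.imwrite("pics/s5o.png",b)
```

```text
tray [ 0.5607 -0.0342  1.4888] 85.30278077997588 [[1.6, 0.6], [-3.1, 1.0], [2.7, 0.3], [-1.0, 0.6], [-0.3, -0.9], [-0.2, -0.7]]
bar in hook -0.04485597787758839 -0.004475808092156481
by tcp -0.04518962405040803 -0.004751310004962868
```

View pics/s5o.png

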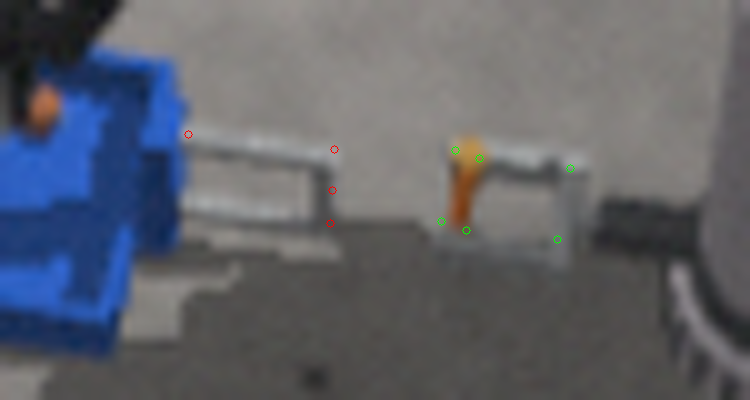

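```bash
python3 -m inch '[{"fingers":-1,"offset":[-0.001,0.005,0],"rotation":[0,0,0]},{"fingers":-1,"offset":[-0.002,0.012,0],"rotation":[0,0,0]},{"fingers":-1,"offset":[-0.003,0.02,0],"rotation":[0,0,0]},{"fingers":-1,"offset":[-0.003,0.02,0],"rotation":[0,0,0]}]' 60
cat > ov.py <<'E'
from h import *
import sys
tag=sys.argv[1]
s=get_state();R=s["ee_rot"];pt=[*s["tcp_pos"][:2],np.arctan2(R[1,1],R[0,1])];h=[.5702,.1355,1.4886]
bar=place(pt,[[.125,0,0]])[0];e=bar[:2]-h[:2];c,sn=np.cos(h[2]),np.sin(h[2]);print("by tcp",(c*e[0]+sn*e[1])*1e3,(-sn*e[0]+c*e[1])*1e3,s["tcp_pos"],s["wrist_force"],s["width"])
for n in("scene","side"):
    C=camera_info(n);a=get_image(n)[:,:,::-1]
    ctr=proj(C,[h[0],h[1]-.03,.034])[0].astype(int);k=11
    x0,y0=ctr[0]-34,ctr[1]-26
    b=cv2.resize(a[y0:y0+52,x0:x0+68],None,fx=k,fy=k,interpolation=cv2.INTER_CUBIC)
    for P,col in((place(pt,np.array([[125,0,52],[125,0,34],[125,0,16],[77,0,52]])/1e3),(0,0,255)),(place(h,np.array([[-8,-15,40],[30,-15,40],[30,14.5,40],[-8,14.5,40],[0,13,40],[0,-12.5,34]])/1e3),(0,255,0))):
        for u in proj(C,P): cv2.circle(b,tuple(int(t) for t in (u-[x0-.5,y0-.5])*k),3,col,1)
    cv2.imwrite(f"pics/{n}{tag}.png",b)
E
python3 ov.py 6
```

```text
clock: 6.75
tcp_pos: [0.5659, -0.0139, 0.0469]
ee_rot: [[-0.997, 0.081, -0.0], [0.081, 0.997, 0.001], [0.0, 0.001, -1.0]]
wrist_force: [0.4, 1.8, -2.5]
width: 0.0292
by tcp -24.257466593197975 -7.86585692989324 [ 0.56586843 -0.01390623  0.04688952] [ 0.37377276  1.77065074 -2.54266482] 0.02916979491318922
```

View pics/scene6.png

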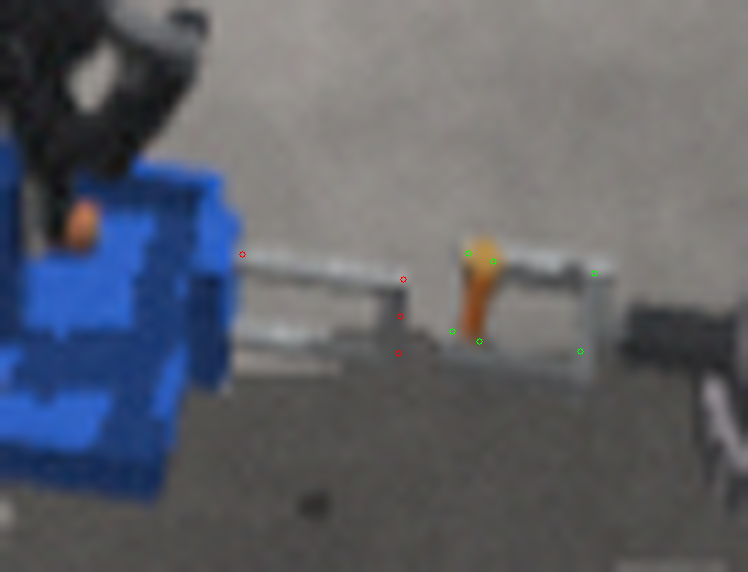

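View pics/side6.png

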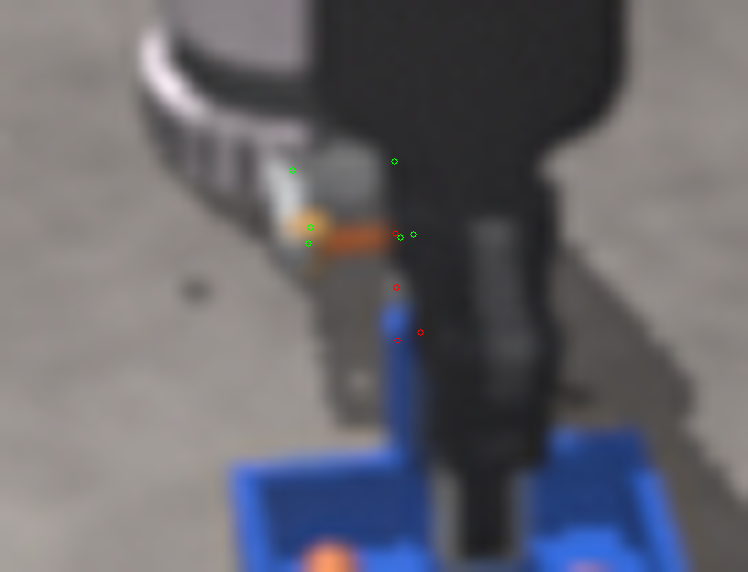

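```bash
python3 -m inch '[{"fingers":-1,"offset":[0.001,0.002,0],"rotation":[0,0,0]},{"fingers":-1,"offset":[0.001,0.005,0],"rotation":[0,0,0]},{"fingers":-1,"offset":[0.001,0.008,0],"rotation":[0,0,0]},{"fingers":-1,"offset":[0.001,0.011,0],"rotation":[0,0,0]},{"fingers":-1,"offset":[0.001,0.014,0],"rotation":[0,0,0]}]' 60
python3 -m inch '[{"fingers":-1,"offset":[0,0.001,0],"rotation":[0,0,0]},{"fingers":-1,"offset":[0,0.002,0],"rotation":[0,0,0]},{"fingers":-1,"offset":[0,0.003,0],"rotation":[0,0,0]},{"fingers":-1,"offset":[0,0.004,0],"rotation":[0,0,0]}]' 60
python3 -m inch '[{"fingers":-1,"offset":[0,0.001,0],"rotation":[0,0,0]},{"fingers":-1,"offset":[0,0.002,0],"rotation":[0,0,0]},{"fingers":-1,"offset":[0,0.003,0],"rotation":[0,0,0]}]' 60
python3 ov.py 7
```

```text
clock: 7.35
tcp_pos: [0.5658, -0.0008, 0.0469]
ee_rot: [[-0.997, 0.082, -0.0], [0.082, 0.997, 0.0], [0.0, 0.0, -1.0]]
wrist_force: [0.2, -0.0, -4.0]
width: 0.0296
clock: 7.75
tcp_pos: [0.5662, 0.0027, 0.047]
ee_rot: [[-0.997, 0.082, -0.0], [0.082, 0.997, -0.0], [0.0, -0.0, -1.0]]
wrist_force: [-0.8, -2.8, -6.4]
width: 0.0292
clock: 8.05
tcp_pos: [0.5666, 0.0058, 0.047]
ee_rot: [[-0.997, 0.083, 0.0], [0.083, 0.997, -0.0], [-0.0, -0.0, -1.0]]
wrist_force: [0.3, -3.4, -6.1]
width: 0.0291
by tcp -4.596339659950521 -7.090572232239553 [0.56657506 0.00576327 0.04699143] [ 0.30369103 -3.38644376 -6.14446037] 0.02912460681080705
```

View pics/scene7.png

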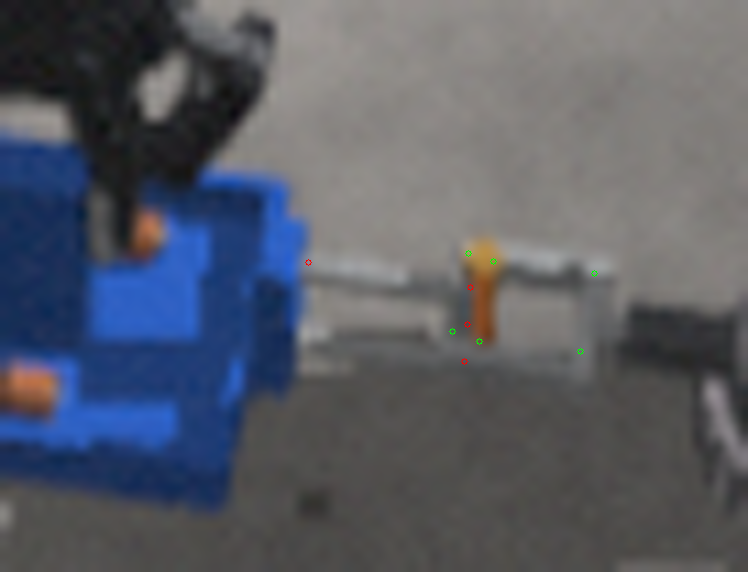

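```bash
python3 -m inch '[{"fingers":-1,"offset":[0,0.001,0.0003],"rotation":[0,0,0]},{"fingers":-1,"offset":[0,0.002,0.0003],"rotation":[0,0,0]},{"fingers":-1,"offset":[0,0.003,0.0003],"rotation":[0,0,0]}]' 60
python3 -m inch '[{"fingers":-1,"offset":[0,0.001,0],"rotation":[0,0,0]},{"fingers":-1,"offset":[0,0.002,0],"rotation":[0,0,0]},{"fingers":-1,"offset":[0,0.003,0],"rotation":[0,0,0]}]' 60
python3 -m inch '[{"fingers":-1,"offset":[0,0.001,0],"rotation":[0,0,0]},{"fingers":-1,"offset":[0,0.002,0],"rotation":[0,0,0]},{"fingers":-1,"offset":[0,0.003,0],"rotation":[0,0,0]}]' 60
```

```text
clock: 8.45
tcp_pos: [0.5668, 0.0088, 0.0469]
ee_rot: [[-0.997, 0.082, 0.0], [0.082, 0.997, -0.0], [-0.0, -0.0, -1.0]]
wrist_force: [-1.3, -3.8, -2.5]
width: 0.0295
clock: 8.75
tcp_pos: [0.5671, 0.0117, 0.0469]
ee_rot: [[-0.997, 0.082, 0.0], [0.082, 0.997, -0.001], [-0.0, -0.0, -1.0]]
wrist_force: [0.6, -4.6, -2.5]
width: 0.0293
clock: 9.05
tcp_pos: [0.5675, 0.0147, 0.047]
ee_rot: [[-0.997, 0.082, 0.001], [0.082, 0.997, -0.001], [-0.001, -0.0, -1.0]]
wrist_force: [0.2, -5.2, -2.7]
width: 0.0291
```

```bash
python3 -m inch '[{"fingers":-1,"offset":[0,0.001,0],"rotation":[0,0,0]},{"fingers":-1,"offset":[0,0.002,0],"rotation":[0,0,0]},{"fingers":-1,"offset":[0,0.003,0],"rotation":[0,0,0]}]' 60
python3 -m inch '[{"fingers":-1,"offset":[0,0.001,0],"rotation":[0,0,0]},{"fingers":-1,"offset":[0,0.002,0],"rotation":[0,0,0]},{"fingers":-1,"offset":[0,0.003,0],"rotation":[0,0,0]}]' 60
python3 ov.py 8
```

```text
clock: 9.35
tcp_pos: [0.5679, 0.0177, 0.0469]
ee_rot: [[-0.997, 0.083, 0.001], [0.083, 0.997, -0.0], [-0.001, -0.0, -1.0]]
wrist_force: [0.7, -4.6, -2.8]
width: 0.0295
clock: 9.65
tcp_pos: [0.5682, 0.0207, 0.0469]
ee_rot: [[-0.997, 0.083, 0.001], [0.083, 0.997, -0.0], [-0.001, -0.0, -1.0]]
wrist_force: [1.6, -4.6, -3.8]
width: 0.0293
by tcp 10.439536483068586 -7.496933813075145 [0.56818642 0.02071735 0.04691929] [ 1.57659214 -4.62019523 -3.81069198] 0.029348989511255766
```

View pics/scene8.png

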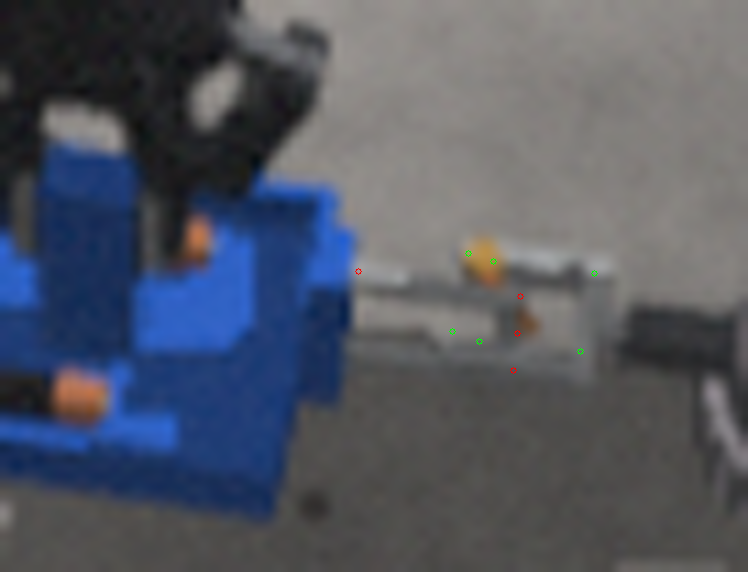

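View pics/side8.png

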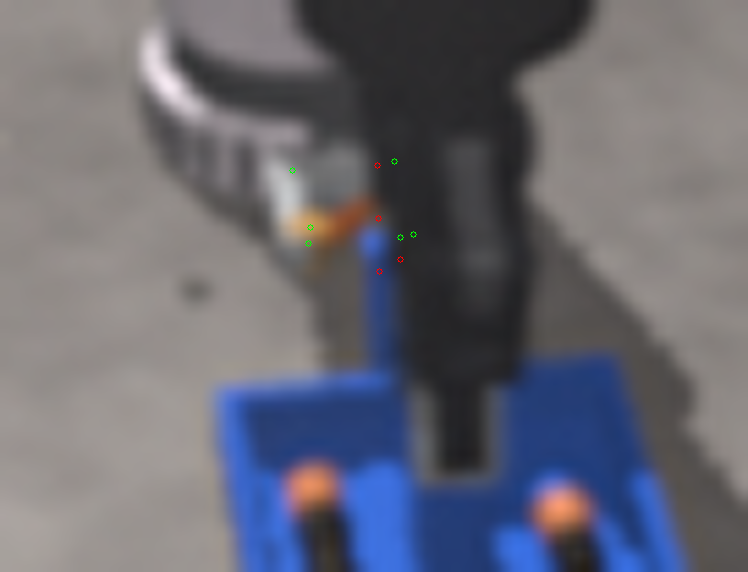

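The gate is swinging inward at only about 5 N. I'll carry on.

```bash
python3 -m inch '[{"fingers":-1,"offset":[0,0.001,0.0001],"rotation":[0,0,0]},{"fingers":-1,"offset":[0,0.002,0.0002],"rotation":[0,0,0]},{"fingers":-1,"offset":[0,0.003,0.0002],"rotation":[0,0,0]}]' 60
python3 -m inch '[{"fingers":-1,"offset":[0,0.001,0],"rotation":[0,0,0]},{"fingers":-1,"offset":[0,0.002,0],"rotation":[0,0,0]},{"fingers":-1,"offset":[0,0.003,0],"rotation":[0,0,0]}]' 60
python3 -m inch '[{"fingers":-1,"offset":[0,0.001,0],"rotation":[0,0,0]},{"fingers":-1,"offset":[0,0.002,0],"rotation":[0,0,0]}]' 60
python3 -m inch '[{"fingers":-1,"offset":[0,0.001,0],"rotation":[0,0,0]},{"fingers":-1,"offset":[0,0.002,0],"rotation":[0,0,0]}]' 60
python3 ov.py 9
```

```text
clock: 10.05
tcp_pos: [0.5686, 0.0237, 0.0469]
ee_rot: [[-0.997, 0.083, 0.002], [0.083, 0.997, -0.0], [-0.002, -0.0, -1.0]]
wrist_force: [2.2, -4.7, -2.6]
width: 0.0294
clock: 10.35
tcp_pos: [0.5689, 0.0269, 0.0469]
ee_rot: [[-0.997, 0.083, 0.002], [0.083, 0.997, 0.0], [-0.002, 0.0, -1.0]]
wrist_force: [3.8, -4.2, -1.7]
width: 0.0293
clock: 10.55
tcp_pos: [0.5686, 0.029, 0.0469]
ee_rot: [[-0.997, 0.082, 0.001], [0.082, 0.997, -0.0], [-0.001, 0.0, -1.0]]
wrist_force: [1.6, -4.1, 2.6]
width: 0.029
clock: 10.75
tcp_pos: [0.5685, 0.0308, 0.0469]
ee_rot: [[-0.997, 0.082, -0.0], [0.082, 0.997, -0.0], [-0.0, -0.0, -1.0]]
wrist_force: [-0.7, -4.9, 5.4]
width: 0.0292
by tcp 20.494652156256578 -6.854713374026436 [0.56846237 0.03078377 0.04686799] [-0.71676057 -4.87206671  5.3816805 ] 0.029239869300938998
```

View pics/scene9.png

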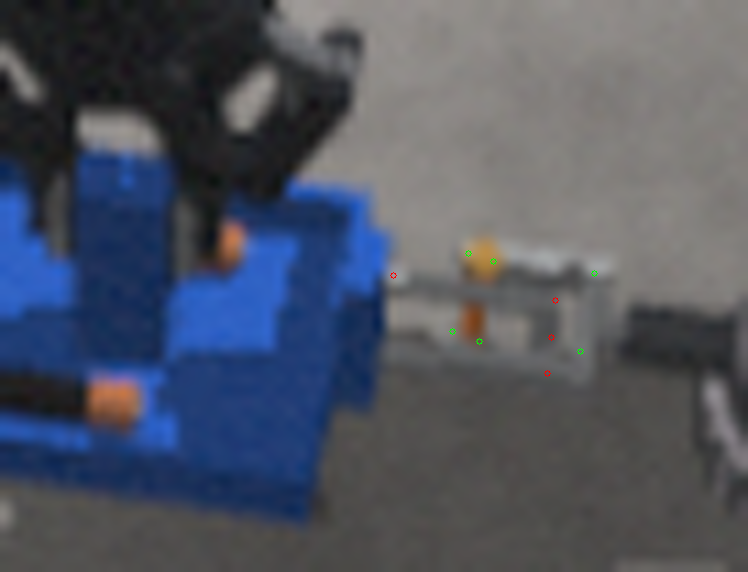

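View pics/side9.png

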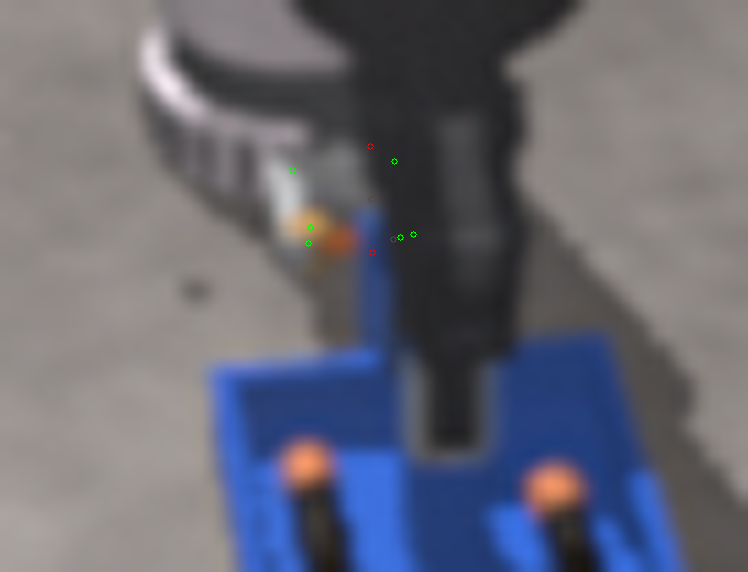

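The gate is back across the mouth behind the bar, with orange at (472,320) as before entry, and the sideways force has dropped out. Next is a gentle pull back.

```bash
python3 -m inch '[{"fingers":-1,"offset":[0,-0.001,-0.0003],"rotation":[0,0,0]},{"fingers":-1,"offset":[0,-0.003,-0.0003],"rotation":[0,0,0]},{"fingers":-1,"offset":[0,-0.005,-0.0003],"rotation":[0,0,0]},{"fingers":-1,"offset":[0,-0.007,-0.0003],"rotation":[0,0,0]},{"fingers":-1,"offset":[0,-0.008,-0.0003],"rotation":[0,0,0]}]' 60
python3 -m inch '[{"fingers":-1,"offset":[0,-0.001,0],"rotation":[0,0,0]},{"fingers":-1,"offset":[0,-0.002,0],"rotation":[0,0,0]}]' 60
python3 -m inch '[{"fingers":-1,"offset":[0,-0.0005,0],"rotation":[0,0,0]},{"fingers":-1,"offset":[0,-0.001,0],"rotation":[0,0,0]}]' 60
python3 ov.py 10
```

```text
clock: 11.35
tcp_pos: [0.5678, 0.023, 0.0468]
ee_rot: [[-0.997, 0.082, -0.0], [0.082, 0.997, 0.001], [0.0, 0.001, -1.0]]
wrist_force: [-0.5, 5.0, 5.1]
width: 0.0293
clock: 11.55
tcp_pos: [0.5677, 0.0209, 0.0469]
ee_rot: [[-0.997, 0.083, 0.0], [0.083, 0.997, 0.0], [0.0, 0.0, -1.0]]
wrist_force: [0.4, 5.9, 5.2]
width: 0.0293
clock: 11.75
tcp_pos: [0.5677, 0.0199, 0.0469]
ee_rot: [[-0.997, 0.083, 0.0], [0.083, 0.997, 0.0], [-0.0, 0.0, -1.0]]
wrist_force: [-0.1, 4.7, 6.0]
width: 0.0293
by tcp 9.631388791504873 -7.022301233016698 [0.56767327 0.01994873 0.04685901] [-0.06149983  4.71008421  5.99730338] 0.02932310758791525
```

View pics/scene10.png

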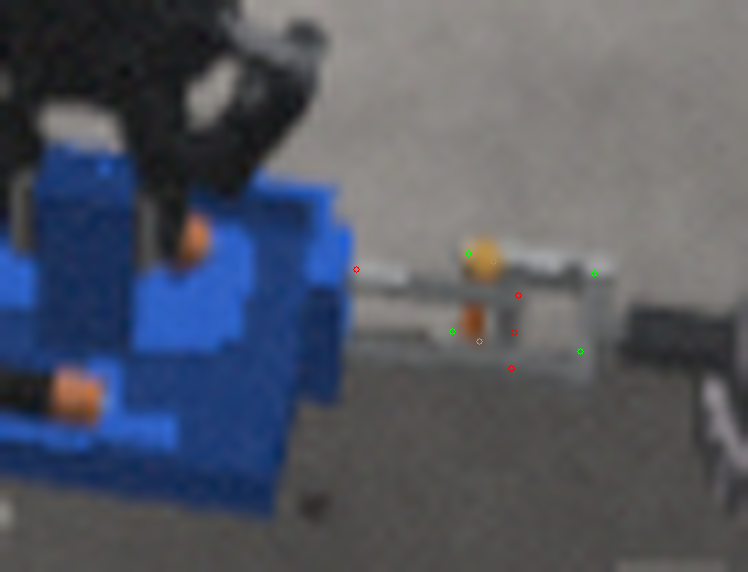

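```bash
python3 -m inch '[{"fingers":-1,"offset":[0,-0.0005,-0.0003],"rotation":[0,0,0]},{"fingers":-1,"offset":[0,-0.001,-0.0003],"rotation":[0,0,0]}]' 60
python3 -m inch '[{"fingers":-1,"offset":[0,-0.0005,0],"rotation":[0,0,0]},{"fingers":-1,"offset":[0,-0.001,0],"rotation":[0,0,0]}]' 60
```

```text
clock: 12.05
tcp_pos: [0.5674, 0.0188, 0.0468]
ee_rot: [[-0.997, 0.082, -0.001], [0.082, 0.997, 0.0], [0.001, -0.0, -1.0]]
wrist_force: [-0.0, 2.6, 2.4]
width: 0.0295
clock: 12.25
tcp_pos: [0.5673, 0.0178, 0.0469]
ee_rot: [[-0.997, 0.082, -0.001], [0.082, 0.997, -0.0], [0.001, -0.0, -1.0]]
wrist_force: [0.4, 2.5, 0.2]
width: 0.0296
```

```bash
python3 -m inch '[{"fingers":-1,"offset":[0,-0.0005,0],"rotation":[0,0,0]},{"fingers":-1,"offset":[0,-0.001,0],"rotation":[0,0,0]}]' 60
python3 -m inch '[{"fingers":-1,"offset":[0,-0.0003,0],"rotation":[0,0,0]},{"fingers":-1,"offset":[0,-0.0006,0],"rotation":[0,0,0]}]' 60
```

```text
clock: 12.45
tcp_pos: [0.5672, 0.0168, 0.0469]
ee_rot: [[-0.997, 0.082, -0.001], [0.082, 0.997, -0.0], [0.001, -0.0, -1.0]]
wrist_force: [-0.0, 2.3, -0.3]
width: 0.0294
clock: 12.65
tcp_pos: [0.5672, 0.0164, 0.0469]
ee_rot: [[-0.997, 0.082, -0.001], [0.082, 0.997, 0.0], [0.001, 0.0, -1.0]]
wrist_force: [0.3, 5.7, -1.7]
width: 0.0296
```

Contact: the force rose from 2.3 to 5.7 N. I'll pull slightly more, one small step at a time.

```bash
python3 -m inch '[{"fingers":-1,"offset":[0,-0.0002,0],"rotation":[0,0,0]},{"fingers":-1,"offset":[0,-0.0003,0],"rotation":[0,0,0]}]' 60
python3 ov.py 11
```

```text
clock: 12.85
tcp_pos: [0.5672, 0.0164, 0.0469]
ee_rot: [[-0.997, 0.082, -0.0], [0.082, 0.997, 0.001], [0.001, 0.001, -1.0]]
wrist_force: [-0.0, 5.3, -1.4]
width: 0.0294
by tcp 6.023700390133094 -6.783865791697379 [0.56717187 0.01637011 0.04687653] [-0.013564    5.34493387 -1.40982747] 0.029354210183401213
```

View pics/scene11.png

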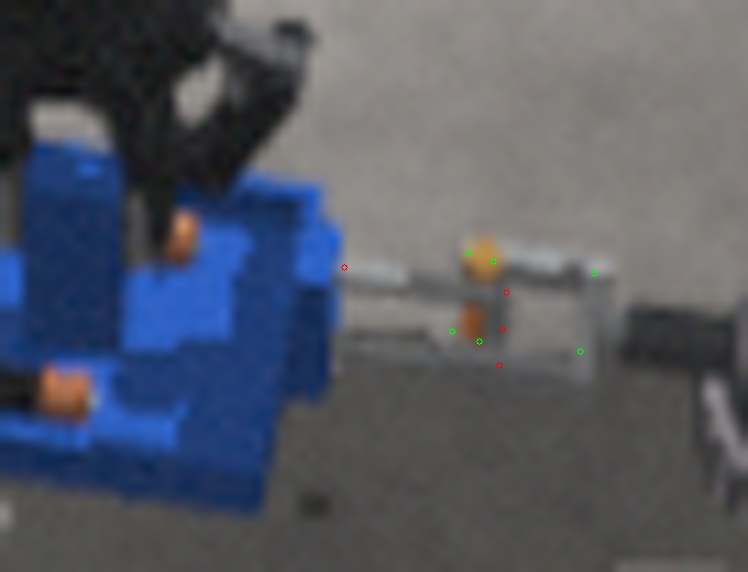

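```bash
python3 -m inch '[{"fingers":-1,"offset":[0,-0.0003,0],"rotation":[0,0,0]},{"fingers":-1,"offset":[0,-0.0006,0],"rotation":[0,0,0]},{"fingers":-1,"offset":[0,-0.0006,0],"rotation":[0,0,0]}]' 60
```

```text
clock: 13.25
tcp_pos: [0.5672, 0.0162, 0.0469]
ee_rot: [[-0.997, 0.082, -0.0], [0.082, 0.997, 0.001], [0.0, 0.001, -1.0]]
wrist_force: [1.4, 8.0, -2.3]
width: 0.0293
```

```bash
python3 -m inch '[{"fingers":-1,"offset":[0,0.0006,0.0002],"rotation":[0,0,0]},{"fingers":-1,"offset":[0,0.0009,0.0002],"rotation":[0,0,0]}]' 20
python3 -m inch '[{"fingers":0,"offset":[0,0,0],"rotation":[0,0,0]},{"fingers":0.6,"offset":[0,0,0],"rotation":[0,0,0]},{"fingers":0.6,"offset":[0,0,0],"rotation":[0,0,0]},{"fingers":0.6,"offset":[0,0,0],"rotation":[0,0,0]}]'
python3 ov.py 12
```

```text
clock: 13.45
tcp_pos: [0.5672, 0.0163, 0.0469]
ee_rot: [[-0.997, 0.082, -0.001], [0.082, 0.997, -0.0], [0.001, -0.0, -1.0]]
wrist_force: [-1.3, 3.1, 0.4]
width: 0.0296
clock: 13.85
tcp_pos: [0.5675, 0.016, 0.047]
ee_rot: [[-0.997, 0.083, 0.0], [0.083, 0.997, -0.0], [-0.0, -0.0, -1.0]]
wrist_force: [-1.2, -0.3, -0.4]
width: 0.0683
by tcp 5.678222328564166 -7.132670334300581 [0.56745381 0.01600025 0.04697274] [-1.16686952 -0.29323708 -0.38509872] 0.06832834313517706
```

View pics/scene12.png

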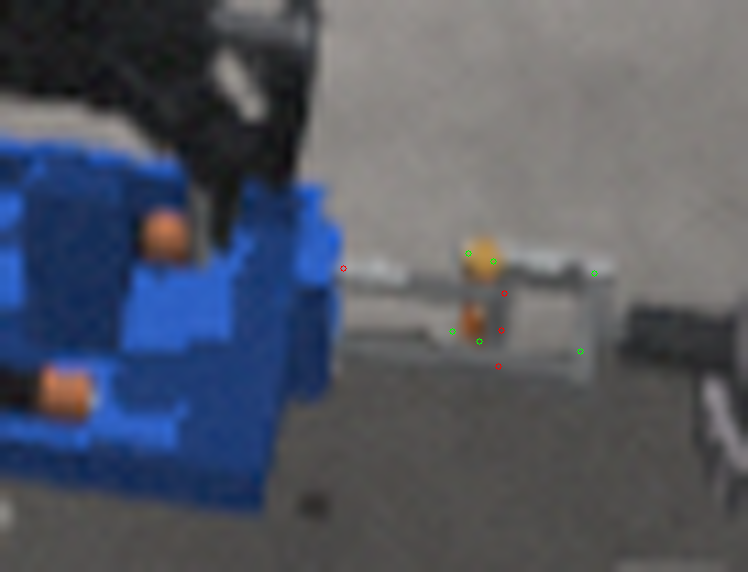

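```bash
python3 -m inch '[{"fingers":0.6,"offset":[0,0,-0.02],"rotation":[0,0,0]},{"fingers":0.6,"offset":[0,0,-0.05],"rotation":[0,0,0]},{"fingers":0.6,"offset":[0,0,-0.09],"rotation":[0,0,0]},{"fingers":0.6,"offset":[0,0,-0.13],"rotation":[0,0,0]},{"fingers":0.6,"offset":[0,0,-0.16],"rotation":[0,0,0]}]'
python3 -m inch '[{"fingers":0.6,"offset":[0.03,0,0],"rotation":[0,0,0]},{"fingers":0.6,"offset":[0.07,0,0],"rotation":[0,0,0]},{"fingers":0.6,"offset":[0.1,0,0],"rotation":[0,0,0]},{"fingers":0.6,"offset":[0.1,0,0],"rotation":[0,0,0]},{"fingers":0.6,"offset":[0.1,0,0],"rotation":[0,0,0]}]'
python3 - <<'E'
from h import *
w=get_image("wrist")[:,:,::-1];s=get_image("side")[:,:,::-1];c=get_image("scene")[:,:,::-1]
cv2.imwrite("pics/w13.png",cv2.resize(w,None,fx=1.5,fy=1.5));cv2.imwrite("pics/s13.png",s);cv2.imwrite("pics/c13.png",c)
print(get_state()["clock"])
E
```

```text
clock: 14.45
tcp_pos: [0.5676, 0.0162, 0.2096]
ee_rot: [[-0.997, 0.082, 0.002], [0.082, 0.997, -0.001], [-0.003, -0.0, -1.0]]
wrist_force: [-0.2, -0.3, 0.6]
width: 0.0685
clock: 14.95
tcp_pos: [0.4679, 0.0244, 0.2074]
ee_rot: [[-0.997, 0.082, 0.001], [0.082, 0.997, -0.0], [-0.001, -0.0, -1.0]]
wrist_force: [0.1, 0.2, -0.3]
width: 0.0683
15.1
```

View pics/w13.png

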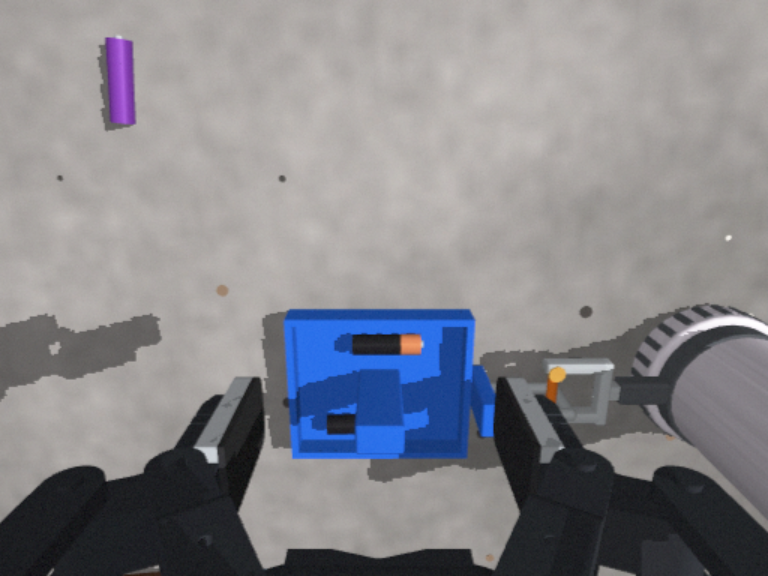

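View pics/s13.png

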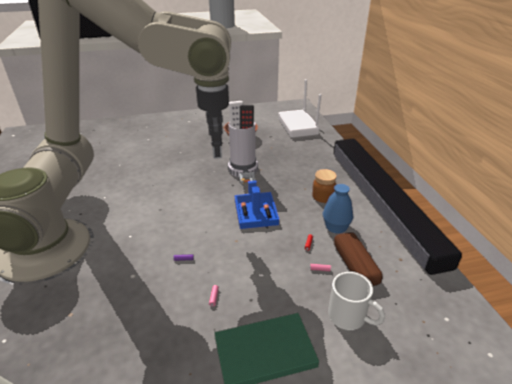

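View pics/c13.png

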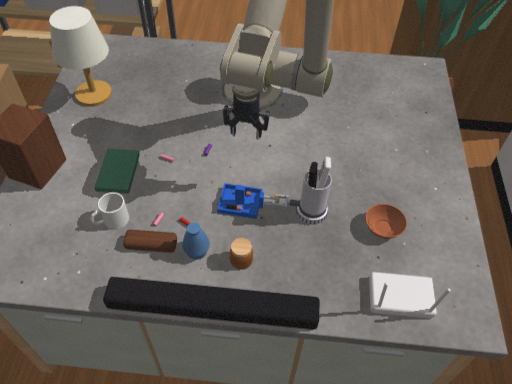

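In the wrist view the gate is shut at (555,385), with the rods running into the hook. Both batteries are in the tray, the tray is flat, and nothing else has moved. I'm handing in.

```bash
python3 -c "
from station import *
print(hand_in())"
```

```text
the job is handed in; nothing more can be done
None
```

The tray is clipped to the caddy and I've handed the job in at about 15 s on the robot's clock.

- **Insertion:** I gripped the post, slid the tray over, lined it up with the hook and pushed the eye in along about y = -7 mm. The force along the push was about 5 N. The gate swung open, then showed shut behind the bar in the scene and side views, and the sideways force on the wrist dropped out.
- **Hold test:** I pulled back in small steps until the eye stopped against the shut gate. The force rose from about 2.3 N to 8 N with almost no further movement, so it holds.
- **Release:** I eased the pull off, opened the fingers, lifted straight up and backed away. The wrist force then read about zero.
- **Final pictures:** The gate is shut, both batteries are in the tray, the tray lies flat and nothing else appears to have moved.

Three things did not line up perfectly:

- **Depth estimate:** My estimate from the arm's position put the bar 6 mm in at the stop, not the 7.5 mm given, a mismatch of about 1.5 mm.
- **Vertical force:** While sliding and pushing, the vertical force wandered between about +6 N and -6 N. I corrected it with height changes of a few tenths of a millimetre.
- **Hidden bar:** In the last wrist view a finger hid the eye's bar. That it sits inside the hook is confirmed by the scene view taken just after release and by the pull.

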